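# Shut the bench gas taps that were left on

### The arm

A 6-joint arm with a two-finger parallel gripper is mounted at the origin on the work surface. World frame = base frame: x ahead of the robot, y to its left, z up, the work surface at z = 0. Lengths are in m, angles in rad, forces in N, time in s.
With the tool pointing down it reaches from about 0.35 to 0.95 m from the base axis. Payload 17.4 kg.
Tool frame: the origin (TCP) lies midway between the tips of the shut fingers; the grasp point (between the pads) lies 19 mm behind it; z points along the fingers, y is the line along which they close (so a half turn about z gives the same grasp; the last joint's range is limited). The gripper opens to 93 mm and grips with 3 to 60 N. Pads are 15 mm wide; open, the fingers measure 128 mm over their backs; the gripper's body (75 mm by 188 mm) begins 65 mm behind the grasp point.
Start: joints at [-1.17, 0.116, 1.442, -0, 1.584, -0.038], TCP at [0.287, -0.611, 0.219] pointing down, gripper open.
Joint ranges: [-2.83, 2.83], [-0.83, 2.19], [0.07, 2.5], [-1.14, 4.28], [0.01, 3], [-2.97, 2.97]. Speed limits (rad/s): [1.89, 1.89, 2.22, 3.14, 3.14, 3.14].

### API

Orientations are given as a unit quaternion [x, y, z, w].
In Python, from plant import robot gives the robot as it stands. The module is installed in compiled form; this text tells all that it offers.
- The arm moves only by the tool jog_arm, never from a script. Its argument "steps" is text: rows parted by semicolons, each of 4 numbers parted by spaces: the shift along the tool's x, y, z in m, then the turn about the tool's z in rad. A call has 1 to 5 rows; each row shifts and turns the commanded pose from where the row before left it, along the tool's axes as they then stand; what a row does not reach is not made up. A row lasts 1/12 s, in which the tool goes at most 41.7 mm and 7.16 degrees, less where a joint would pass 70% of its speed; a pose out of reach is approached as far as the arm can. A call with a gripper value outside its range is refused whole. "grip" is the opening, from 0 (shut) to 1 (fully open), set as the call begins (left out, the last holds). The fingers move at their own pace and stop on an object; "newtons" is the grip in N (left out, the last holds). Time passes only in rows, so rows that do not move let the fingers close. It gives the time, the measured TCP pose, the force, the opening and the grip force at its end, in the units of the state.
- robot.read_state(): the state, without advancing time (a new reading comes with each control period).
- robot.capture(name): name is "scene" or "top" or "wrist"; returns the picture (384x512x3 uint8, red, green, blue); there is no depth.
- robot.camera_model(name): a dict with "vfov" (degrees; the focal length in pixels is half the picture's height over the tangent of half this angle, whatever the lens; pixels are square), "cx", "cy" (the principal point, pixels), "dist_coeffs" ([k1, k2, p1, p2, k3] as OpenCV has them; the pictures are not rectified), "eye" and "attitude" of the camera in the world. Camera axes: x right, y up, looking along -z (the intrinsics and any distortion apply to the point x, -y, -z); pixel columns grow to the right and rows downward; lengths in m; the calibration is good to about 2 mm. A picture is of the moment at which its call begins: read the wrist's pose just before it. camera_model takes no time and is no camera call; for the wrist camera it gives the pose at the moment of the call.
- robot.finish_job(): hands the job in; it is judged then, once.
The state is a dict: "time_s": time; "joints": joint angles; "qvel": joint speeds; "joint_efforts": joint torques, N m; "ee_pos": TCP position; "orientation": TCP orientation; "wrist_force": force on the tool from outside, world axes, zero at the start; "torque": the same for the moment, N m; "width": opening from 0.0 (shut) to 1.0 (fully open); "finger_force": force on a finger pad.
Only numpy, scipy, OpenCV 4.12 (cv2) and the standard library are available. Lean on these libraries where they do the work, as an engineer would, in place of code of your own. Each camera call takes 0.05 s, during which the arm holds its last target. There are 200 camera calls.

### The job

Two of the three gas taps on the laboratory bench have been left on, one of them only part way: push the lever of each with a fingertip, clockwise, until it is fully off, square to its hose nozzle and up against its stop. Only push the levers: do not take them between the fingers, do not force them past the stop, leave the tap that is already off as it is, and do not disturb the things standing around.

Things in the scene. Friction and masses are not known exactly. Their poses are not given: they have to be found in the camera images.
- tap1: One of three alike bench gas taps, fixed: grey column 28 mm across on a steel flange, 38 mm wide valve body (top at 124 mm), level ribbed steel hose nozzle, black lever on top. Origin: centre of its foot on the bench, z up; the lever pivots about the vertical line through it. The nozzle points along this body's -x axis, 102 mm up (its top at most 115 mm), and ends 86 mm from the pivot line.
- tap1_lever (a joint): Lever of tap1, rad: 0 = off (firm stop; lever square to the nozzle, along the tap's +y), 1.571 = fully on (firm stop; lever over the nozzle, along the tap's -x). Grows anticlockwise seen from above; clockwise turns off. Stiff: 0.2 N m (4 N at 50 mm from the pivot); stays where it is left. Never press it with more than 45 N.
- tap1_tip (a point): Outer end of the lever of tap1, mid-height: 68 mm from the pivot line, 136 mm above the bench. The lever is a level black bar 10 mm wide, 128 to 144 mm above the bench, with a 12 mm round end, on a hub of 14 mm radius (top at 147 mm). x points outward along the lever, z up, y the way the lever turns on.
- tap2: One of three alike bench gas taps, fixed: grey column 28 mm across on a steel flange, 38 mm wide valve body (top at 124 mm), level ribbed steel hose nozzle, black lever on top. Origin: centre of its foot on the bench, z up; the lever pivots about the vertical line through it. The nozzle points along this body's -x axis, 102 mm up (its top at most 115 mm), and ends 86 mm from the pivot line.
- tap2_lever (a joint): Lever of tap2, rad: 0 = off (firm stop; lever square to the nozzle, along the tap's +y), 1.571 = fully on (firm stop; lever over the nozzle, along the tap's -x). Grows anticlockwise seen from above; clockwise turns off. Stiff: 0.2 N m (4 N at 50 mm from the pivot); stays where it is left. Never press it with more than 45 N.
- tap2_tip (a point): Outer end of the lever of tap2, mid-height: 68 mm from the pivot line, 136 mm above the bench. The lever is a level black bar 10 mm wide, 128 to 144 mm above the bench, with a 12 mm round end, on a hub of 14 mm radius (top at 147 mm). x points outward along the lever, z up, y the way the lever turns on.
- tap3: One of three alike bench gas taps, fixed: grey column 28 mm across on a steel flange, 38 mm wide valve body (top at 124 mm), level ribbed steel hose nozzle, black lever on top. Origin: centre of its foot on the bench, z up; the lever pivots about the vertical line through it. The nozzle points along this body's -x axis, 102 mm up (its top at most 115 mm), and ends 86 mm from the pivot line.
- tap3_lever (a joint): Lever of tap3, rad: 0 = off (firm stop; lever square to the nozzle, along the tap's +y), 1.571 = fully on (firm stop; lever over the nozzle, along the tap's -x). Grows anticlockwise seen from above; clockwise turns off. Stiff: 0.2 N m (4 N at 50 mm from the pivot); stays where it is left. Never press it with more than 45 N.
- tap3_tip (a point): Outer end of the lever of tap3, mid-height: 68 mm from the pivot line, 136 mm above the bench. The lever is a level black bar 10 mm wide, 128 to 144 mm above the bench, with a 12 mm round end, on a hub of 14 mm radius (top at 147 mm). x points outward along the lever, z up, y the way the lever turns on.
- bottle: Bystander, loose: closed pale grey bottle with a blue cap, 68 mm across, 140 mm tall; origin at the centre of its underside.
- burner: Bystander, loose: gas burner, round foot 74 mm across with a thin upright brass tube, 125 mm tall; a 9 mm thick inlet pipe sticks out 35 mm along its own +y, 22 mm up; origin at the centre of its underside.
- dishes: Bystander, loose: stack of three pale culture dishes with a red-brown agar band at the side, 91 mm across, 48 mm tall; origin at the centre of its underside.
- rack: Bystander, loose: blue tube rack 60 mm (x) by 160 mm (y) with capped tubes up to 94 mm tall; origin at the centre of its underside.

How it is judged:
At the end, for the whole second after the job is handed in: All three levers stand within 0.1 rad of off and are still; the bottle, burner, dishes and rack are within 30 mm of where they were and upright (within 0.3 rad) (value of joint each of tap1_lever, tap2_lever, tap3_lever below 0.1 rad and velocity of joint tap1_lever between -0.05 and 0.05 rad/s and velocity of joint tap2_lever between -0.05 and 0.05 rad/s and velocity of joint tap3_lever between -0.05 and 0.05 rad/s and distance of each of bottle, burner, dishes, rack from where it was at the start of the episode below 0.03 m and angle between each of bottle, burner, dishes, rack's own z axis and vertical below 0.3 rad); the robot touches nothing.
It fails at once if a lever is taken between the fingers instead of being pushed ((contact force between the fingers and tap1 above 1 N and y of the grasp point in the frame of tap1_tip between -0.005 and 0.005 m and z of the grasp point in the frame of tap1_tip between -0.02 and 0.018 m and x of the grasp point in the frame of tap1_tip between -0.056 and 0.008 m) or (contact force between the fingers and tap2 above 1 N and y of the grasp point in the frame of tap2_tip between -0.005 and 0.005 m and z of the grasp point in the frame of tap2_tip between -0.02 and 0.018 m and x of the grasp point in the frame of tap2_tip between -0.056 and 0.008 m) or (contact force between the fingers and tap3 above 1 N and y of the grasp point in the frame of tap3_tip between -0.005 and 0.005 m and z of the grasp point in the frame of tap3_tip between -0.02 and 0.018 m and x of the grasp point in the frame of tap3_tip between -0.056 and 0.008 m)).
It fails at once if a tap is forced: more than 45 N between the fingers and the tap (contact force between the fingers and tap1 above 45 N or contact force between the fingers and tap2 above 45 N or contact force between the fingers and tap3 above 45 N).
It fails at once if the tap that was already off is turned on by more than 0.15 rad (value of joint tap3_lever above 0.15 rad).
It fails at once if the bottle, burner, dishes or rack is lifted, tipped or shoved (moved more than 30 mm or tilted more than 0.3 rad) (distance of any of bottle, burner, dishes, rack from where it was at the start of the episode above 0.03 m or angle between any of bottle, burner, dishes, rack's own z axis and vertical above 0.3 rad).
It also fails if it takes over 48 s, if anything falls off the work surface, if the arm or the gripper's body presses on something with over 40 N, if the wrist force passes 120 N, or if a joint passes its speed limit or range.

## Working session

There is one attempt and no reset: what is moved stays moved. The work goes in short steps, Python scripts to look and compute and a tool call to move; the robot and the scene stay as the last step left them, time stands still between calls to the robot, and variables do not carry over. Pictures are saved under pics/ and viewed, at most 10 in all, crops included, and the job is handed in when it is done.

Besides the shell and the picture viewer there is one more tool, called after "Request:" by a JSON object that holds its "op" and its "data". jog_arm: Moves the arm, as the interface text tells. Its arguments: {"type":"object","properties":{"steps":{"type":"string"},"grip":{"type":"number"},"newtons":{"type":"number"}},"required":["steps"]}

```bash
mkdir -p pics; python3 - <<'E'
from plant import robot
import cv2
for n in("scene","top"):
    cv2.imwrite(f"pics/{n}0.png",robot.capture(n)[:,:,::-1]); print(robot.camera_model(n))
s=robot.read_state();print(s)
E
```

```text
{'vfov': 55.65250226703142, 'cx': 255.90190249303487, 'cy': 194.05199003504342, 'dist_coeffs': array([0.01294057, 0.        , 0.        , 0.        , 0.        ]), 'eye': array([ 0.95215262, -0.13078478,  0.77324292]), 'attitude': array([0.21665649, 0.14317016, 0.5267031 , 0.80941097])}
{'vfov': 45.3882080410492, 'cx': 253.7711778914314, 'cy': 188.37787131276355, 'dist_coeffs': array([-0.15278586,  0.        ,  0.        ,  0.        ,  0.        ]), 'eye': array([0.48447972, 0.03778016, 0.99692863]), 'attitude': array([-0.04090494,  0.03666668,  0.71299292, -0.69901605])}
{'time_s': 0.1, 'joints': array([-1.16982098e+00,  1.16440856e-01,  1.44221509e+00,  1.19619582e-05,
        1.58401422e+00, -3.77940603e-02]), 'qvel': array([ 0.00084274, -0.00034833, -0.00288527,  0.00129167, -0.00054544,
        0.00117531]), 'joint_efforts': array([ 3.54493757e-03, -7.22887015e+01, -6.23863721e+01,  7.81704951e-02,
        2.27737200e-02, -4.82573853e-05]), 'ee_pos': array([ 0.28668035, -0.61088234,  0.21796677]), 'orientation': array([ 9.76031382e-01,  2.17629158e-01, -9.14145641e-05, -5.30980212e-04]), 'wrist_force': array([0.24641149, 0.05667325, 0.20226574]), 'torque': array([-0.05075535, -0.00409203,  0.01844673]), 'finger_force': 0.0, 'width': 0.9982439968915585}
```

View pics/top0.png

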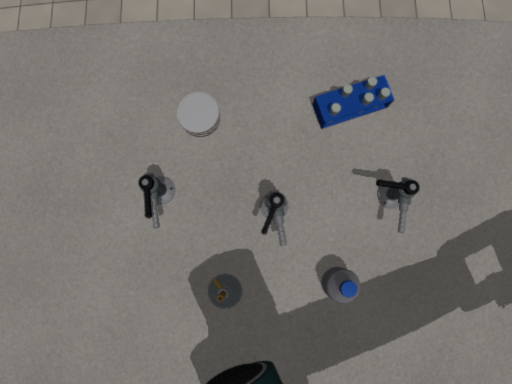

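View pics/scene0.png

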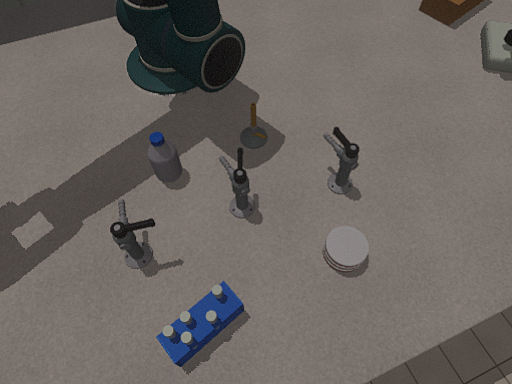

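The top view has the robot at the bottom, +x up and +y left. Hub, lever tip and nozzle end pixels:

| Tap | Hub | Lever tip | Nozzle end | State |
|---|---|---|---|---|
| Left | (147,182) | (148,215) | (156,226) | about fully on |
| Middle | (277,200) | (265,233) | (283,244) | part on |
| Right | (412,187) | (379,183) | (402,231) | off |

The burner is at (225,290), the bottle at (343,285), the dishes at (198,113) and the rack at (354,102).

```bash
cat > h.py <<'E'
from plant import robot
import numpy as np, cv2
from scipy.spatial.transform import Rotation as R
def cam(n):
    m=robot.camera_model(n); f=192/np.tan(np.radians(m['vfov'])/2)
    return m,np.array([[f,0,m['cx']],[0,f,m['cy']],[0,0,1]])
def w(n,u,v,z,mk=None):
    m,K=mk or cam(n)
    p=cv2.undistortPoints(np.array([[[u,v]]],float),K,m['dist_coeffs'])[0,0]
    d=R.from_quat(m['attitude']).apply([p[0],-p[1],-1])
    return m['eye']+d*(z-m['eye'][2])/d[2]
E
python3 - <<'E'
from h import *
for nm,h,t,nz in(("L",(147,182),(148,215),(156,226)),("M",(277,200),(265,233),(283,244)),("R",(412,187),(379,183),(402,231))):
    H=w("top",*h,.147)[:2];T=w("top",*t,.144)[:2];N=w("top",*nz,.108)[:2]
    a=lambda d:np.degrees(np.arctan2(d[1],d[0]))
    print(nm,H.round(4),T.round(4),N.round(4),np.linalg.norm(T-H),np.linalg.norm(N-H),"lev",a(T-H)%360,"noz",a(N-H)%360)
for nm,p,z in(("burner",(222,293),.0),("bottle",(348,289),.14)): print(nm,w("top",*p,z))
t=cv2.imread("pics/top0.png")[165:260,120:430]
cv2.imwrite("pics/topc.png",cv2.resize(t,None,fx=2.55,fy=2.55,interpolation=cv2.INTER_CUBIC))
E
```

```text
L [0.5943 0.2429] [0.5323 0.2414] [0.5126 0.2341] 0.06208083248759151 0.08222821873602718 lev 181.3657783129445 noz 186.12525338973109
M [ 0.5556 -0.0007] [0.495  0.0228] [ 0.4735 -0.0121] 0.06503185118243768 0.0828306212239196 lev 158.76183487577583 noz 187.8455718919391
R [ 0.5748 -0.2577] [ 0.584  -0.1948] [ 0.4927 -0.2464] 0.06357208298730913 0.08286699617739544 lev 81.67816723190893 noz 172.1708655932936
burner [0.36945748 0.1154033  0.        ]
bottle [ 0.38752425 -0.12925875  0.14      ]
```

View pics/topc.png

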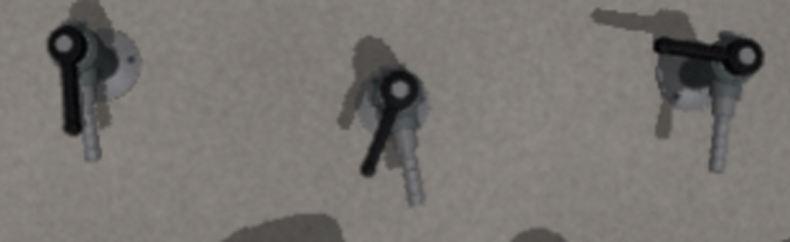

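Request:
{"op": "jog_arm", "data": {"steps": "0 0 0 0.12; 0 0 0 0.12; 0 0 0 0.12; 0 0 0 0.08", "grip": 0, "newtons": 10}}

```text
time_s: 0.43
ee_pos: [0.2867, -0.611, 0.2182]
orientation: [1.0, -0.004, -0.0, -0.0]
wrist_force: [0.6, -0.4, 0.4]
width: 0.762
finger_force: 0.0
```

The taps sit at L hub (0.594,0.243), off direction about 96°; M hub (0.556,-0.001), off direction about 98°, lever now at about 159°. I'll move to the −y side of M's lever first.

Request:
{"op": "jog_arm", "data": {"steps": "0.013 -0.037 0 0; 0.013 -0.037 0 0; 0.013 -0.037 0 0; 0.013 -0.037 0 0; 0.013 -0.037 0 0"}}

```text
time_s: 0.85
ee_pos: [0.3521, -0.4243, 0.2182]
orientation: [1.0, -0.001, -0.0, -0.0]
wrist_force: [-0.6, 0.5, 0.5]
width: 0.4
finger_force: 0.0
```

Request:
{"op": "jog_arm", "data": {"steps": "0.013 -0.037 0 0; 0.013 -0.037 0 0; 0.013 -0.037 0 0; 0.013 -0.037 0 0; 0.013 -0.037 0 0"}}

```text
time_s: 1.27
ee_pos: [0.4172, -0.2394, 0.2185]
orientation: [1.0, -0.001, 0.0, 0.0]
wrist_force: [1.2, -1.1, 0.1]
width: 0.043
finger_force: 0.0
```

Request:
{"op": "jog_arm", "data": {"steps": "0.013 -0.037 0 0; 0.013 -0.037 0 0; 0.013 -0.037 0 0; 0.013 -0.037 0 0; 0.013 -0.037 0 0"}}

```text
time_s: 1.68
ee_pos: [0.4825, -0.0543, 0.2186]
orientation: [1.0, -0.001, 0.0, 0.0]
wrist_force: [-0.2, 0.3, -0.2]
width: 0.002
finger_force: 0.0
```

Request:
{"op": "jog_arm", "data": {"steps": "0.01 -0.025 0 0; 0 0 0 0; 0 0 0 0"}}

```text
time_s: 1.93
ee_pos: [0.4925, -0.0303, 0.2182]
orientation: [1.0, 0.001, -0.0, 0.0]
wrist_force: [-0.1, 0.3, -1.0]
width: 0.01
finger_force: 0.0
```

Request:
{"op": "jog_arm", "data": {"steps": "0 0 0.03 0; 0 0 0.03 0; 0 0 0.02 0; 0 0 0.006 0; 0 0 0 0"}}

```text
time_s: 2.35
ee_pos: [0.4916, -0.0322, 0.1314]
orientation: [1.0, -0.001, -0.001, -0.0]
wrist_force: [1.2, -0.5, 0.1]
width: 0.01
finger_force: 0.0
```

```bash
python3 - <<'E'
from h import *
a=robot.capture("wrist");b=robot.capture("scene")
b=cv2.resize(b[120:260,160:300],(384,384),interpolation=cv2.INTER_CUBIC)
cv2.imwrite("pics/p1.png",np.hstack([cv2.resize(a,(416,312)),b[:312]])[:,:,::-1])
E
```

```text
(no output)
```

View pics/p1.png

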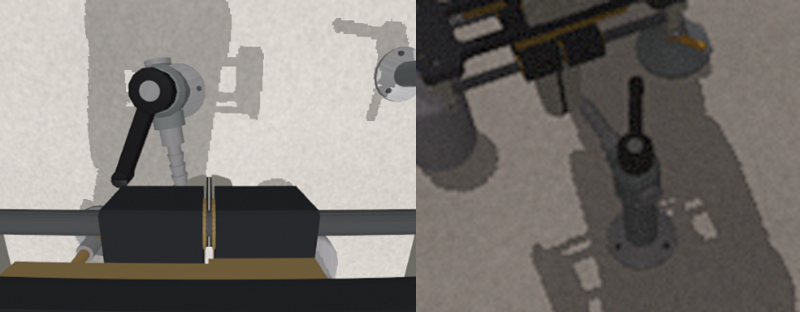

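The finger is to the right (−y) of M's lever, clear of the nozzle and bottle. Only the slim fingers reach lever height, because the wide black brackets sit above it. Now I'll push along the arc.

Request:
{"op": "jog_arm", "data": {"steps": "0.001 -0.01 0 0; 0.001 -0.01 0 0; 0.001 -0.008 0 0; 0 -0.008 0 0; 0 0 0 0"}}

```text
time_s: 2.87
ee_pos: [0.4957, 0.0062, 0.133]
orientation: [1.0, 0.0, 0.0, -0.0]
wrist_force: [-0.0, -0.7, -0.4]
width: 0.003
finger_force: 0.0
```

Request:
{"op": "jog_arm", "data": {"steps": "0.003 -0.006 0 0; 0.003 -0.006 0 0; 0.003 -0.005 0 0; 0.004 -0.005 0 0; 0.004 -0.004 0 0"}}

```text
time_s: 3.28
ee_pos: [0.5128, 0.0312, 0.1326]
orientation: [1.0, -0.001, -0.0, -0.0]
wrist_force: [-3.9, -1.6, 1.9]
width: 0.001
finger_force: 2.1
```

Request:
{"op": "jog_arm", "data": {"steps": "0.004 -0.003 0 0; 0.004 -0.003 0 0; 0.004 -0.002 0 0; 0.003 -0.001 0 0; 0 0 0 0"}}

```text
time_s: 3.7
ee_pos: [0.5281, 0.0399, 0.1325]
orientation: [1.0, -0.001, -0.0, -0.0]
wrist_force: [-1.4, 0.4, 0.8]
width: 0.002
finger_force: 0.6
```

Request:
{"op": "jog_arm", "data": {"steps": "0.002 0 0 0; 0.002 0 0 0; 0.001 0 0 0; 0 0 0 0"}}

```text
time_s: 4.03
ee_pos: [0.5325, 0.0396, 0.1325]
orientation: [1.0, -0.001, -0.0, -0.0]
wrist_force: [-4.0, 1.9, 0.3]
width: 0.006
finger_force: 1.6
```

Now 1 mm rows, watching for the rise in force at the stop.

Request:
{"op": "jog_arm", "data": {"steps": "0.001 0 0 0; 0.001 0 0 0; 0 0 0 0"}}

```text
time_s: 4.28
ee_pos: [0.5345, 0.0396, 0.1325]
orientation: [1.0, -0.001, -0.0, -0.0]
wrist_force: [-3.8, 2.8, -0.4]
width: 0.005
finger_force: 1.8
```

Request:
{"op": "jog_arm", "data": {"steps": "0.001 0 0 0; 0.001 0 0 0; 0 0 0 0"}}

```text
time_s: 4.53
ee_pos: [0.5365, 0.0397, 0.1325]
orientation: [1.0, -0.001, -0.0, -0.0]
wrist_force: [-4.0, 2.5, -0.1]
width: 0.004
finger_force: 1.8
```

Request:
{"op": "jog_arm", "data": {"steps": "0.001 0 0 0; 0 0 0 0; 0 0 0 0"}}

```text
time_s: 4.78
ee_pos: [0.5372, 0.0397, 0.1325]
orientation: [1.0, -0.001, -0.0, -0.0]
wrist_force: [-7.1, 3.2, 1.0]
width: 0.005
finger_force: 3.4
```

Request:
{"op": "jog_arm", "data": {"steps": "0.001 0 0 0; 0 0 0 0; 0 0 0 0"}}

```text
time_s: 5.03
ee_pos: [0.5375, 0.0399, 0.1324]
orientation: [1.0, -0.001, -0.001, -0.0]
wrist_force: [-13.0, 3.4, 3.2]
width: 0.007
finger_force: 6.2
```

Request:
{"op": "jog_arm", "data": {"steps": "0.001 0 0 0; 0 0 0 0; 0 0 0 0"}}

```text
time_s: 5.28
ee_pos: [0.538, 0.0399, 0.1323]
orientation: [1.0, -0.0, -0.002, -0.0]
wrist_force: [-19.3, 3.9, 5.1]
width: 0.004
finger_force: 9.3
```

It's against the stop: force rose to 19 N with no further travel. I'll back off, rise and go to L's lever.

Request:
{"op": "jog_arm", "data": {"steps": "-0.01 0 0 0; -0.012 0 0 0; 0 0 -0.03 0; 0 0 -0.03 0; 0.003 -0.04 0 0"}}

```text
time_s: 5.7
ee_pos: [0.5224, 0.076, 0.199]
orientation: [1.0, -0.003, 0.004, 0.001]
wrist_force: [1.0, 0.1, 0.9]
width: 0.004
finger_force: 0.0
```

Request:
{"op": "jog_arm", "data": {"steps": "0.003 -0.04 0 0; 0.004 -0.04 0 0; 0.004 -0.04 0 0; 0 0 0 0; 0 0 0 0"}}

```text
time_s: 6.12
ee_pos: [0.5317, 0.2011, 0.1925]
orientation: [1.0, 0.001, 0.0, 0.0]
wrist_force: [0.3, 0.3, 0.3]
width: 0.005
finger_force: 0.0
```

```bash
python3 - <<'E'
from h import *
print(robot.read_state()['ee_pos'])
a=robot.capture("wrist");b=robot.capture("scene")
b=cv2.resize(b[90:230,210:380],(378,312),interpolation=cv2.INTER_CUBIC)
cv2.imwrite("pics/p2.png",np.hstack([cv2.resize(a,(416,312)),b])[:,:,::-1])
E
```

```text
[0.5317374  0.20105642 0.19249287]
```

View pics/p2.png

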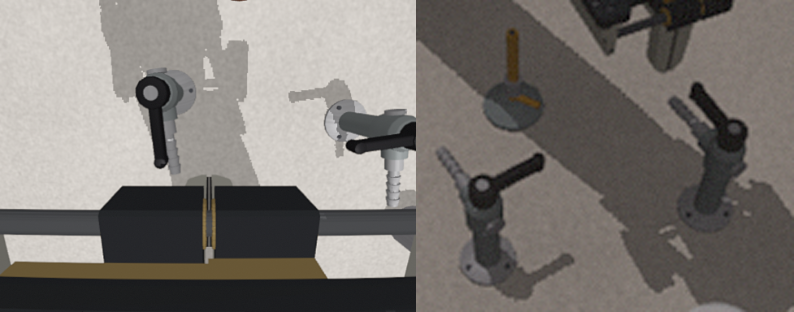

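M's lever is now square to its nozzle. L's lever lies over its nozzle (hub (152,92), tip (160,163) in the wrist view), with the finger clear on its −y side. I'll descend and push.

Request:
{"op": "jog_arm", "data": {"steps": "0 0 0.03 0; 0 0 0.025 0; 0 0 0.006 0; 0 -0.008 0 0; 0 -0.008 0 0"}}

```text
time_s: 6.63
ee_pos: [0.5323, 0.2153, 0.1329]
orientation: [1.0, -0.002, 0.0, -0.0]
wrist_force: [0.4, -0.1, 0.7]
width: 0.004
finger_force: 0.0
```

Request:
{"op": "jog_arm", "data": {"steps": "0 -0.008 0 0; 0 -0.008 0 0; 0 -0.008 0 0; 0.003 -0.008 0 0; 0.003 -0.008 0 0"}}

```text
time_s: 7.05
ee_pos: [0.5378, 0.2567, 0.1322]
orientation: [1.0, -0.0, -0.0, -0.0]
wrist_force: [-4.0, -3.3, 2.4]
width: 0.007
finger_force: 2.3
```

Request:
{"op": "jog_arm", "data": {"steps": "0.004 -0.005 0 0; 0.005 -0.005 0 0; 0.005 -0.005 0 0; 0.005 -0.005 0 0; 0 0 0 0"}}

```text
time_s: 7.47
ee_pos: [0.5572, 0.2769, 0.1315]
orientation: [1.0, -0.0, -0.0, -0.0]
wrist_force: [-1.2, 0.4, -0.2]
width: 0.002
finger_force: 0.4
```

Request:
{"op": "jog_arm", "data": {"steps": "0.004 -0.003 0 0; 0.004 -0.003 0 0; 0.003 -0.001 0 0; 0.002 0 0 0; 0 0 0 0"}}

```text
time_s: 7.88
ee_pos: [0.5701, 0.2829, 0.1316]
orientation: [1.0, -0.001, -0.0, -0.0]
wrist_force: [-2.1, 1.5, -0.1]
width: 0.005
finger_force: 1.2
```

Request:
{"op": "jog_arm", "data": {"steps": "0.001 0 0 0; 0.001 0 0 0; 0.001 0 0 0; 0 0 0 0"}}

```text
time_s: 8.22
ee_pos: [0.5728, 0.2828, 0.1317]
orientation: [1.0, -0.001, -0.0, -0.0]
wrist_force: [-4.1, 1.7, -1.1]
width: 0.005
finger_force: 1.9
```

Request:
{"op": "jog_arm", "data": {"steps": "0.001 0 0 0; 0.001 0 0 0; 0 0 0 0"}}

```text
time_s: 8.47
ee_pos: [0.5748, 0.2828, 0.1317]
orientation: [1.0, -0.001, -0.0, -0.0]
wrist_force: [-4.7, 3.3, -0.3]
width: 0.004
finger_force: 2.0
```

Request:
{"op": "jog_arm", "data": {"steps": "0.001 0 0 0; 0 0 0 0; 0 0 0 0"}}

```text
time_s: 8.72
ee_pos: [0.5757, 0.2828, 0.1317]
orientation: [1.0, -0.001, -0.0, -0.0]
wrist_force: [-4.6, 3.4, -0.1]
width: 0.006
finger_force: 1.9
```

Request:
{"op": "jog_arm", "data": {"steps": "0.001 0 0 0; 0 0 0 0; 0 0 0 0"}}

```text
time_s: 8.97
ee_pos: [0.5765, 0.2829, 0.1317]
orientation: [1.0, -0.001, -0.0, -0.0]
wrist_force: [-6.8, 2.7, 0.3]
width: 0.011
finger_force: 3.0
```

Request:
{"op": "jog_arm", "data": {"steps": "0.001 0 0 0; 0 0 0 0; 0 0 0 0"}}

```text
time_s: 9.22
ee_pos: [0.5769, 0.283, 0.1316]
orientation: [1.0, -0.0, -0.001, -0.0]
wrist_force: [-12.3, 3.3, 2.0]
width: 0.005
finger_force: 5.7
```

Request:
{"op": "jog_arm", "data": {"steps": "0.001 0 0 0; 0 0 0 0; 0 0 0 0"}}

```text
time_s: 9.47
ee_pos: [0.5772, 0.283, 0.1315]
orientation: [1.0, -0.0, -0.002, -0.0]
wrist_force: [-17.9, 2.7, 4.4]
width: 0.001
finger_force: 8.7
```

L is on its stop too. I'll back off, rise and check.

Request:
{"op": "jog_arm", "data": {"steps": "-0.01 0 0 0; -0.015 0 0 0; 0 0 -0.03 0; 0 0 -0.035 0; -0.03 0 -0.02 0"}}

```text
time_s: 9.88
ee_pos: [0.5264, 0.2824, 0.2196]
orientation: [1.0, -0.001, 0.002, -0.0]
wrist_force: [0.1, 0.9, 1.3]
width: 0.006
finger_force: 0.0
```

Request:
{"op": "jog_arm", "data": {"steps": "-0.04 0 0 0; -0.04 0 0 0; -0.04 0 0 0; 0 0 0 0; 0 0 0 0"}}

```text
time_s: 10.3
ee_pos: [0.403, 0.2829, 0.2178]
orientation: [1.0, 0.0, 0.002, -0.001]
wrist_force: [-0.2, 0.0, -0.1]
width: 0.007
finger_force: 0.0
```

```bash
python3 - <<'E'
from h import *
cv2.imwrite("pics/p3.png",np.hstack([robot.capture("top")[60:320,110:440],robot.capture("scene")[90:350,90:400]])[:,:,::-1])
E
```

```text
(no output)
```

View pics/p3.png

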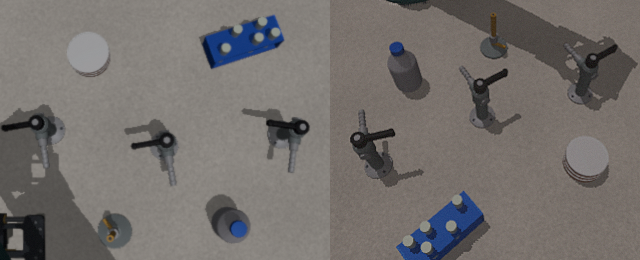

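All three levers, in the top crop at (20,125), (150,143) and (285,125), are square to their nozzles. The bystanders haven't moved and the arm is clear.

```bash
python3 -c "from plant import robot; print(robot.finish_job())"
```

```text
the job is handed in; nothing more can be done
None
```

The left and middle taps, the two that were on, are now pushed fully off against their stops (at most about 20 N measured at the wrist). The right tap and the things standing around were left undisturbed, and the job was handed in at about 10 s on the robot's clock; no verdict was returned.

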